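# Unclamp the bottle carrier and hold it level above the shaker

## Task

The blue carrier with four sample bottles is clamped on the laboratory shaker by two captive quarter-turn nuts with red grips. Turn both nuts anticlockwise about a quarter turn, so that their steel clamp bars are well clear of the carrier's feet while the carrier still stands on the platform, then take the carrier by its orange handle, lift it straight up about 8 cm, level enough that no bottle leaves its cell, and finish while still holding it there, steady and level above the shaker, so that the platform under it can be wiped. Leave the beaker, the mortar and the reagent jar where they stand.

Things in the scene. Friction and masses are not known exactly. Their poses are not given: they have to be found in the camera images.
- shaker: Fixed orbital shaker: white housing 210 x 250 mm, 60 mm high, under a platform with a black rubber top 200 (x) x 290 (y) mm. Origin at the centre of the underside, on the table; platform top 85 mm above it. Place and yaw differ each time. Own y runs along the platform's long side, through both nuts.
- nut_a_grip (a point): On the turning axis of nut a, at the shaker's (0, +118 mm), 38 mm above the platform. Red upright wing 10 (own x) x 36 (own y) x 30 mm high, from 22 mm below this point to 8 mm above; pinch across own x. Under it a steel hub 18 mm across and a clamp bar 14 mm wide, 6 thick, pointing own -y, reaching 40 mm from the axis, underside 7 mm over the platform. Axes turn with the nut, z up.
- nut_b_grip (a point): The same point on nut b, at the shaker's own (0, -118 mm). Same shape and axes as nut a; at joint 0 its own -y (the bar) points to the shaker's +y.
- nut_a (a joint): Turn of nut a, rad: 0 = clamped, bar pointing to the platform's middle, over the carrier's foot with 2 mm play; grows anticlockwise seen from above; stop at 1.5. The bar is off the foot from about 1.0 on. Starts at 0 to 0.3; about 0.04 N m of friction; stays where left; does not rise.
- nut_b (a joint): Turn of nut b, rad, the same as nut a.
- carrier: Loose carrier, 0.35 kg plus bottles (masses vary by a third). Blue tray 96 (x) x 110 (y) x 28 mm, walls and floor 3 mm, four cells; at own +y and -y a flat blue foot 28 mm wide, 5 thick, reaching 100 mm from the middle. Two 8 mm posts at y = +-47 mm carry the handle. Origin under its centre, z up; starts within 5 mm and 0.03 rad of the platform's middle and yaw.
- carrier_handle (a point): Centre of the carrier's orange handle bar, 129 mm above the carrier's underside: 12 mm wide (own x), 102 mm long (own y), 18 mm high. Pinch it across own x from above, at the middle; free space of about 45 mm below the bar, then the bottle caps.
- bottle1: Loose capped sample bottle, amber, 32 mm across, 70 mm high, about 60 g, origin under its centre; stands on the tray's floor in the cell at the carrier's own (-24, +27.5) mm, its top 73 mm above the carrier's underside, with some mm of sideways play.
- bottle2: The same, yellow, in the cell at (+24, +27.5) mm.
- bottle3: The same, green, in the cell at (-24, -27.5) mm.
- bottle4: The same, pink, in the cell at (+24, -27.5) mm.
- beaker: Bystander: clear beaker, 72 mm across, 90 mm high, origin under its centre, on the table to one side of the shaker.
- mortar: Bystander: white mortar bowl, 100 mm across, 50 mm high, origin under its centre, on the table beside the shaker.
- reagent: Bystander: yellow reagent jar with a red cap, 64 mm across, 130 mm high, origin under its centre, on the table beside the shaker.
Mind the look-alikes: they are no part of the job. Several things have the shape of the carrier; the one meant has the colours described above.

How it is judged:
On the way, in this order (a step that is already met when the one before it is completed fails the run):
1. both nuts are turned at least 1.1 rad, clear of the feet, while the carrier still stands on the platform (value of joint each of nut_a, nut_b above 1.1 rad and z of carrier in the frame of shaker below 0.093 m), for 0.2 s.
2. the carrier is lifted at least 50 mm clear of the platform, level within 0.12 rad, in the fingers (z of carrier in the frame of shaker above 0.135 m and angle between carrier's own z axis and vertical below 0.12 rad and contact force between the fingers and carrier above 2 N), for 0.2 s.
At the end, for the whole second after the job is handed in: Fingers grip the carrier (>2 N), 50-130 mm above the platform, within 60 mm of the shaker's middle, tilt <0.12 rad, still (<0.03 m/s, <0.2 rad/s), touching neither shaker nor bystander; bottles in the carrier; nuts open >1.1 rad; bystanders within 30 mm of their starts (all of step 2 and z of carrier in the frame of shaker below 0.215 m and horizontal distance between carrier and shaker below 0.06 m and linear speed of carrier below 0.03 m/s and angular speed of carrier below 0.2 rad/s and contact force between carrier and shaker below 0.2 N and contact force between carrier and beaker below 0.2 N and contact force between carrier and mortar below 0.2 N and contact force between carrier and reagent below 0.2 N and value of joint each of nut_a, nut_b above 1.1 rad and z of bottle1 in the frame of carrier between -0.01 and 0.02 m and horizontal distance between each of bottle1, bottle2, bottle3, bottle4 and carrier below 0.06 m and z of bottle2 in the frame of carrier between -0.01 and 0.02 m and z of bottle3 in the frame of carrier between -0.01 and 0.02 m and z of bottle4 in the frame of carrier between -0.01 and 0.02 m and distance of each of beaker, mortar, reagent from where it was at the start of the episode below 0.03 m); the arm keeps its last pose, push and grip.
It fails at once if the carrier is tipped by more than 0.35 rad (angle between carrier's own z axis and vertical above 0.35 rad).
It fails at once if a bottle leaves the carrier (distance between any of bottle1, bottle2, bottle3, bottle4 and carrier above 0.07 m).
It fails at once if a bystander is moved by more than 30 mm (distance of any of beaker, mortar, reagent from where it was at the start of the episode above 0.03 m).
It also fails if it takes over 54 s, if anything falls off the work surface, if the arm or the gripper's body presses on something with over 40 N, if the wrist force passes 120 N, or if a joint passes its speed limit or range.

## Robot

A 6-joint arm with a two-finger parallel gripper is mounted at the origin on the work surface. World frame = base frame: x ahead of the robot, y to its left, z up, the work surface at z = 0. Lengths are in m, angles in rad, forces in N, time in s.
With the tool pointing down it reaches from about 0.35 to 0.775 m from the base axis. Payload 5.5 kg.
Tool frame: the origin (TCP) lies on the centre line of the jaws, within the pads' length; the fingertips stand 11 mm ahead of it and the grasp point (between the pads) lies 8 mm behind it; z points along the fingers, y is the line along which they close (so a half turn about z gives the same grasp; the last joint's range is limited). The gripper opens to 85 mm and grips with 20 to 120 N. Pads are 22 mm wide; open, the fingers measure 114 mm over their backs; the gripper's body (76 mm by 85 mm) begins 54 mm behind the grasp point. The pads swing forward as they close: fully open they stand 13 mm farther back than shut.
Start: joints at [-1.323, 0.313, 0.046, 1.304, 0, 1.431], TCP at [0.217, -0.532, 0.242] pointing down, gripper open.
Joint ranges: [-2.76, 2.76], [-0.86, 1.69], [-1.03, 1.26], [-2.2, 2.34], [-1.47, 1.5], [-3.14, 3.14]. Speed limits (rad/s): [2.57, 2.57, 3.14, 3.14, 3.14, 3.14].

## Interface

Orientations are given as a unit quaternion [w, x, y, z].
In Python, from workcell import env, viewer, order, models gives the robot as it stands.
- The arm moves only by the tool drive_tool, never from a script. Its argument "series" is a list that holds one entry, the list of rows, each a list of 6 numbers: the shift along the tool's x, y, z each as a share of 120 mm, from -1 to 1, then the turn, a rotation vector about the tool's x, y, z each as a share of 180 degrees, from -1 to 1. A call has 1 to 20 rows; each row shifts and turns the commanded pose from where the row before left it, along the tool's axes as they then stand; what a row does not reach is not made up. A row lasts 1/8 s, in which the tool goes at most 62.5 mm and 10.7 degrees, less where a joint would pass 70% of its speed; a pose out of reach is approached as far as the arm can. A call with a number of a shift or a turn outside -1 to 1 is refused whole. A call with a gripper value outside its range is refused whole. "jaw" is the opening, from -1 (shut) to 1 (fully open), set as the call begins (left out, the last holds). The fingers move at their own pace and stop on an object; "grip_force" is the grip in N (left out, the last holds). Time passes only in rows, so rows that do not move let the fingers close. It gives the time, the measured TCP pose, the force, the opening and the grip force at its end, in the units of the state.
- env.get_state(): the state, without advancing time (a new reading comes with each control period).
- viewer.read_camera(name): name is "scene" or "side" or "wrist"; returns the picture (384x512x3 uint8, red, green, blue); there is no depth.
- viewer.camera_info(name): a dict with "intrinsics" (3x3 intrinsics, pixels), "R" (3x3) and "t" (3): a world point X has camera coordinates R X + t; the wrist camera has in their place "T_tool_cam" (4x4, takes a point from camera to tool coordinates, whose origin is the TCP and whose axes are the flange's). Camera axes: x right, y down, z forward; pixel columns grow to the right and rows downward; lengths in m; the calibration is good to about 2 mm. A picture is of the moment at which its call begins: read the wrist's pose just before it. camera_info takes no time and is no camera call.
- order.hand_in(): hands the job in; it is judged then, once.
Trained networks look in the newest picture that a camera, given by its name, has taken for a name from the list of things; names that differ only in an ending like _2 or _b are one class to them, and where a whole thing is asked for, a point or a joint stands for the part that bears it (a point fixed in the world has none). Each returns a list of dicts, best first, with "score" (0 to 1); they miss things now and then, are a little off and sometimes report something else, mostly with a low value. They report only what shows in the picture. A call takes as long as a camera call. They do not tell look-alikes from the thing itself.
- models.silhouettes(label, camera): "region" (384x512 bool, what is visible of it) and "location" ([column, row] in pixels, amid what is visible of it).
The state is a dict: "clock": time; "joint_pos": joint angles; "qvel": joint speeds; "tau": joint torques, N m; "tcp_pos": TCP position; "orientation": TCP orientation; "wrist_force": force on the tool from outside, world axes, zero at the start; "ft_torque": the same for the moment, N m; "finger_gap": finger opening in m; "grip_force": force on a finger pad.
Only numpy, scipy, OpenCV 4.12 (cv2) and the standard library are available. Lean on these libraries where they do the work, as an engineer would, in place of code of your own. Each camera call takes 0.05 s, during which the arm holds its last target. There are 200 camera calls.

## Working session

There is one attempt and no reset: what is moved stays moved. The work goes in short steps, Python scripts to look and compute and a tool call to move; the robot and the scene stay as the last step left them, time stands still between calls to the robot, and variables do not carry over. Pictures are saved under pics/ and viewed, at most 10 in all, crops included, and the job is handed in when it is done.

Besides the shell and the picture viewer there is one more tool, called after "Emit:" as a command line: name --argument value ..., lists and objects as JSON in quotes. drive_tool: Moves the arm, as the interface text tells. Its arguments: {"type":"object","properties":{"series":{"type":"array"},"jaw":{"type":"number"},"grip_force":{"type":"number"}},"required":["series"]}

```bash
mkdir -p pics; ls
python3 - <<'E'
from workcell import env,viewer,order,models
import cv2,numpy as np
s=env.get_state();print(s)
ims=[viewer.read_camera(c) for c in("scene","side")]
for c in("scene","side"):
    i=viewer.camera_info(c);print(c,i)
cv2.imwrite("pics/a.png",np.hstack(ims)[:,:,::-1]) 
big=np.hstack(ims); cv2.imwrite("pics/a.png",cv2.resize(big,(800,300))[:,:,::-1])
cv2.imwrite("pics/scene.png",ims[0][:,:,::-1]);cv2.imwrite("pics/side.png",ims[1][:,:,::-1])
for c in("scene","side"):
  for l in("shaker","nut_a_grip","carrier","carrier_handle","bottle1","bottle2","bottle3","bottle4","beaker","mortar","reagent"):
    print(c,l,[(round(d["score"],2),np.round(d["location"]).tolist(),int(d["region"].sum())) for d in models.silhouettes(l,c)])
E
```

```text
pics
{'clock': 0.0, 'joint_pos': array([-1.32262201e+00,  3.14025419e-01,  4.49876268e-02,  1.30359692e+00,
       -6.51430421e-06,  1.43121298e+00]), 'qvel': array([0.00024595, 0.00082511, 0.00062158, 0.00087652, 0.00072155,
       0.00022611]), 'tau': array([ 5.68729627e-05, -4.80628502e+01,  2.98534298e+01,  1.93711667e-02,
       -1.79049894e-04, -5.11344098e-06]), 'tcp_pos': array([ 0.21729297, -0.53183682,  0.24139815]), 'orientation': array([-9.17660902e-04,  9.81263882e-01,  1.92666419e-01, -5.31358193e-05]), 'wrist_force': array([ 0.97252045, -0.5992889 ,  0.02338122]), 'ft_torque': array([-0.00095677, -0.01830019, -0.02219304]), 'grip_force': 0.0, 'finger_gap': 0.0851330750141373}
scene {'intrinsics': array([[404.93680613,   0.        , 255.01038787],
       [  0.        , 404.93680613, 196.36305124],
       [  0.        ,   0.        ,   1.        ]]), 'R': array([[ 0.89473926,  0.44651292, -0.00823769],
       [ 0.36476902, -0.74133113, -0.56335755],
       [-0.25765328,  0.50105326, -0.82617215]]), 't': array([-0.56321439, -0.14452164,  1.44048804])}
side {'intrinsics': 
[... 1639 characters left out ...]
, 207.0], 231), (0.48, [312.0, 191.0], 35), (0.43, [293.0, 183.0], 50)]
side bottle2 [(0.73, [288.0, 192.0], 150), (0.71, [294.0, 210.0], 198), (0.48, [316.0, 207.0], 231), (0.48, [312.0, 191.0], 35), (0.43, [293.0, 183.0], 50)]
side bottle3 [(0.73, [288.0, 192.0], 150), (0.71, [294.0, 210.0], 198), (0.48, [316.0, 207.0], 231), (0.48, [312.0, 191.0], 35), (0.43, [293.0, 183.0], 50)]
side bottle4 [(0.73, [288.0, 192.0], 150), (0.71, [294.0, 210.0], 198), (0.48, [316.0, 207.0], 231), (0.48, [312.0, 191.0], 35), (0.43, [293.0, 183.0], 50)]
side beaker [(0.66, [344.0, 165.0], 541)]
side mortar [(0.77, [301.0, 362.0], 1949)]
side reagent [(0.77, [186.0, 336.0], 2045), (0.67, [302.0, 213.0], 743)]
```

Run:
```python
import cv2,numpy as np
a=cv2.imread("pics/scene.png");b=cv2.imread("pics/side.png")
cv2.imwrite("pics/v1.png",cv2.resize(a[90:340,100:340],(576,600),interpolation=cv2.INTER_CUBIC))
cv2.imwrite("pics/v2.png",cv2.resize(b[140:384,160:420],(639,600),interpolation=cv2.INTER_CUBIC))
```

```text
(no output)
```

View pics/v1.png

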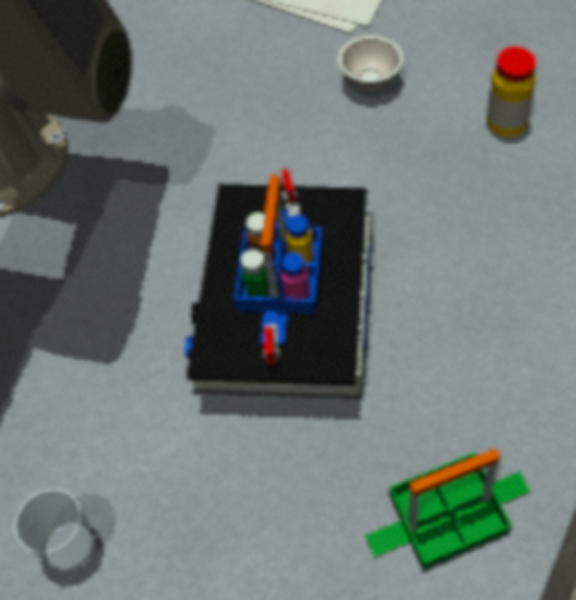

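View pics/v2.png

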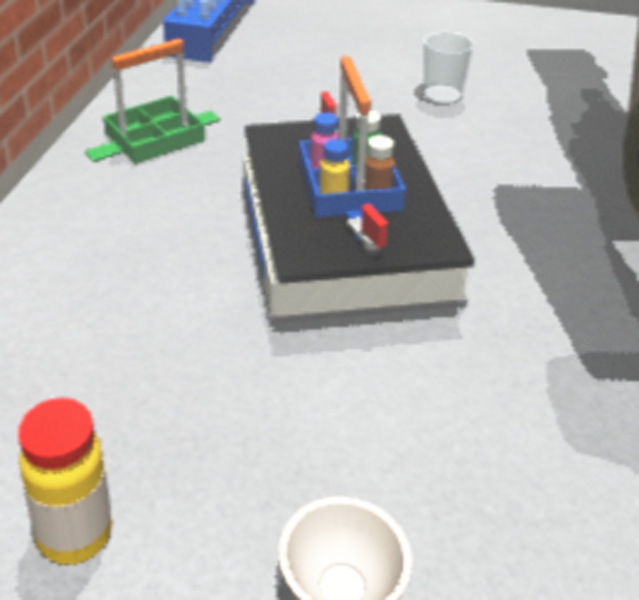

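The carrier that is meant is the blue one with bottles on the shaker, at scene (216,203) and side (302,212). The green one at scene (290,302) is a look-alike: it is green, empty and on the table. The blue rack at the top edge of the side view is not a carrier. The amber and yellow bottles lie toward the far nut in the scene view, so that one is nut a, at about (220,166). Nut b is at about (212,234).

```bash
cat > h.py <<'E'
from workcell import env,viewer,order,models
import cv2,numpy as np
from scipy.optimize import least_squares
from scipy.spatial.transform import Rotation as Ro
I={c:viewer.camera_info(c) for c in("scene","side")}
def proj(c,X):
    i=I[c];q=(np.atleast_2d(X)@i["R"].T+i["t"])@i["intrinsics"].T
    return q[:,:2]/q[:,2:]
def tri(pix):
    f=lambda X:np.concatenate([(proj(c,X)[0]-p) for c,p in pix.items()])
    r=least_squares(f,[.5,0,.1]);return r.x,np.abs(r.fun).max()
def cmask(im,col):
    h=cv2.cvtColor(im,cv2.COLOR_RGB2HSV).astype(int);H,S,V=h[...,0],h[...,1],h[...,2]
    if col=="red":return ((H<5)|(H>174))&(S>170)&(V>90)
    if col=="orange":return (H>=6)&(H<14)&(S>190)&(V>120)
    if col=="black":return (V<60)
def pose():
    s=env.get_state();q=s["orientation"];R=Ro.from_quat(np.r_[q[1:],q[0]]).as_matrix()
    return s,R,s["tcp_pos"]
E
python3 - <<'E'
from h import *
im={"scene":cv2.imread("pics/scene.png")[:,:,::-1].copy(),"side":cv2.imread("pics/side.png")[:,:,::-1].copy()}
def blobs(c,col,box):
    m=np.zeros((384,512),np.uint8);x0,y0,x1,y1=box;m[y0:y1,x0:x1]=cmask(im[c],col)[y0:y1,x0:x1]
    n,l,st,ce=cv2.connectedComponentsWithStats(m)
    return [(st[i,4],ce[i].round(1).tolist(),st[i,:4].tolist()) for i in range(1,n) if st[i,4]>12]
for c,b in(("scene",(170,150,260,260)),("side",(260,155,360,270))):
    for col in("red","orange"):print(c,col,blobs(c,col,b))
cor={"scene":np.array([(219,185),(366,187),(357,382),(190,380)])/2.4+[100,90],
"side":np.array([(279,279),(472,264),(402,115),(246,124)])/ (639/260)+[160,140]}
# scene order: (-x,+y),(+x,+y),(+x,-y),(-x,-y); side: near-left=(+x,+y),near-right=(-x,+y),(-x,-y),(+x,-y)
P=dict(scene=[(-1,1),(1,1),(1,-1),(-1,-1)],side=[(1,1),(-1,1),(-1,-1),(1,-1)])
def f(v):
    R=np.array([[np.cos(v[2]),-np.sin(v[2])],[np.sin(v[2]),np.cos(v[2])]]);o=[]
    for c in cor:
        w=(np.array(P[c])*[.1,.145])@R.T+v[:2];o.append(proj(c,np.c_[w,np.full(4,.085)])-cor[c])
    return np.concatenate(o).ravel()
r=least_squares(f,[.5,0,0]);print(r.x,r.fun.round(1))
for n,y in(("a",.118),("b",-.118)):
    v=r.x;X=[v[0]-np.sin(v[2])*y,v[1]+np.cos(v[2])*y,.123];print(n,X,[proj(c,X).round(1) for c in cor])
E
```

```text
scene red [(np.int32(28), [219.4, 165.5], [218, 161, 5, 9]), (np.int32(34), [211.7, 232.6], [210, 227, 4, 11])]
scene orange [(np.int32(113), [212.3, 177.4], [208, 163, 8, 29])]
side red [(np.int32(29), [312.1, 227.6], [308, 224, 9, 8])]
side orange []
[ 0.52062196 -0.03298945  0.41998592] [-0.4 -2.   0.4 -1.1 -0.6 -1.2 -1.9 -2.8 -0.8 -2.2  0.6 -3.2 -1.7 -1.5
 -1.6 -0.5]
a [np.float64(0.4725077439553265), np.float64(0.07475571815910231), 0.123] [array([[220.1, 165.1]]), array([[311.4, 228.8]])]
b [np.float64(0.5687361773887775), np.float64(-0.14073462640172457), 0.123] [array([[212.3, 231.7]]), array([[292.6, 181.3]])]
```

Run:
```python
from h import *
print(viewer.camera_info("wrist"))
```

```text
{'intrinsics': array([[284.07890812,   0.        , 257.6254474 ],
       [  0.        , 284.07890812, 192.6591139 ],
       [  0.        ,   0.        ,   1.        ]]), 'T_tool_cam': array([[ 2.45325563e-04, -9.51533619e-01, -3.07544651e-01,
         7.99917268e-02],
       [ 9.99999910e-01,  1.27041587e-04,  4.04628076e-04,
        -8.13791708e-04],
       [-3.45946257e-04, -3.07544722e-01,  9.51533564e-01,
        -1.32903714e-01],
       [ 0.00000000e+00,  0.00000000e+00,  0.00000000e+00,
         1.00000000e+00]])}
```

Emit:
drive_tool --series '[[[0.28, -0.137, -0.035, 0, 0, 0], [0.28, -0.137, -0.035, 0, 0, 0], [0.28, -0.137, -0.035, 0, 0, 0], [0.28, -0.137, -0.035, 0, 0, 0], [0.28, -0.137, -0.035, 0, 0, 0], [0.28, -0.137, -0.035, 0, 0, 0], [0.28, -0.137, -0.035, 0, 0, 0], [0.28, -0.137, -0.035, 0, 0, 0], [0.28, -0.137, -0.035, 0, 0, 0], [0.28, -0.137, -0.035, 0, 0, 0], [0.28, -0.137, -0.035, 0, 0, 0], [0.28, -0.137, -0.035, 0, 0, 0], [0.28, -0.137, -0.035, 0, 0, 0], [0.28, -0.137, -0.035, 0, 0, 0]]]' --jaw 0.0 --grip_force 40

```text
clock: 2.95
tcp_pos: [0.5666, -0.1404, 0.3013]
orientation: [0.0, 0.981, 0.193, 0.0]
wrist_force: [-0.2, -0.6, 0.2]
finger_gap: 0.0426
grip_force: 0.0
```

Emit:
drive_tool --series '[[[0, 0, 0, 0, 0, -0.055], [0, 0, 0, 0, 0, -0.055], [0, 0, 0, 0, 0, -0.055], [0, 0, 0, 0, 0, -0.055], [0, 0, 0, 0, 0, -0.055], [0, 0, 0, 0, 0, -0.055], [0, 0, 0, 0, 0, -0.055], [0, 0, 0, 0, 0, -0.055], [0, 0, 0, 0, 0, -0.055], [0, 0, 0, 0, 0, -0.055], [0, 0, 0, 0, 0, 0]]]'

```text
clock: 4.32
tcp_pos: [0.5658, -0.1414, 0.3011]
orientation: [0.0, 0.492, 0.871, -0.0]
wrist_force: [0.1, 0.0, -0.4]
finger_gap: 0.0429
grip_force: 0.0
```

```bash
cat >> h.py <<'E'
def wgrab(name):
    s,R,p=pose();im=viewer.read_camera("wrist");cv2.imwrite(f"pics/{name}.png",im[:,:,::-1]);return im,R,p
def wproj(X,R,p):
    i=viewer.camera_info("wrist");T=i["T_tool_cam"]
    Xt=(np.atleast_2d(X)-p)@R; Xc=(Xt-T[:3,3])@T[:3,:3]; q=Xc@i["intrinsics"].T
    return q[:,:2]/q[:,2:]
def hullmask(X,R,p):
    m=np.zeros((384*4,512*4),np.uint8);u=wproj(X,R,p)
    h=cv2.convexHull((u*4+2).astype(np.float32)).astype(np.int32);cv2.fillConvexPoly(m,h,255)
    return cv2.resize(m,(512,384),interpolation=cv2.INTER_AREA)/255.
def fitbox(mask,R,p,dims,z0,z1,v0,spans=(.012,.012,.35)):
    # fit box (x,y,yaw) by IoU
    from scipy.optimize import differential_evolution,minimize
    def box(v):
        c,s=np.cos(v[2]),np.sin(v[2]);o=[]
        for a in(-1,1):
            for b in(-1,1):
                x,y=a*dims[0]/2,b*dims[1]/2
                for z in(z0,z1):o.append([v[0]+c*x-s*y,v[1]+s*x+c*y,z])
        return np.array(o)
    def f(v):
        m=hullmask(box(v),R,p);return -np.minimum(m,mask).sum()/np.maximum(m,mask).sum()
    r=differential_evolution(f,[(a-d,a+d) for a,d in zip(v0,spans)],maxiter=25,popsize=8,seed=0,tol=1e-4)
    return r.x,-r.fun
E
python3 - <<'E'
from h import *
im,R,p=wgrab("w1")
print(wproj([[.5687,-.1407,.123],[.5206,-.033,.214]],R,p))
m=cmask(im,"red").astype(np.uint8)
n,l,st,ce=cv2.connectedComponentsWithStats(m)
for i in range(1,n):
    if st[i,4]>40:print(st[i],ce[i])
E
```

```text
[[258.9612163  175.48629704]
 [280.67185352  45.41049065]]
[255 161   9  31 253] [259.0513834  176.00790514]
```

View pics/w1.png

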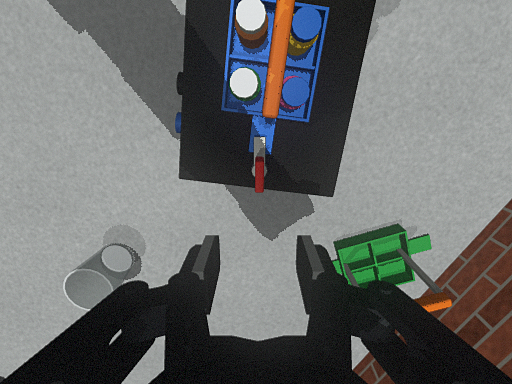

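Run:
```python
from h import *
im=cv2.imread("pics/w1.png")[:,:,::-1].copy();s,R,p=pose()
h=cv2.cvtColor(im,cv2.COLOR_RGB2HSV).astype(int)
m=(((h[...,0]<6)|(h[...,0]>172))&(h[...,1]>130)&(h[...,2]>60)).astype(float);m[:150]=0;m[205:]=0;m[:,:240]=0;m[:,280:]=0
v,i=fitbox(m,R,p,(.010,.036),.101,.131,(.5687,-.1407,.42+.12))
print("wing b",v,i,"turn",v[2]-.42, "tool x yaw",np.arctan2(R[1,0],R[0,0]))
# platform corners in wrist (near edge) refine yaw: edges left/right/bottom of black
d=np.r_[v[0]-p[0],v[1]-p[1],.113-p[2]]@R
print("tool shift mm",d*1e3,"share",d/.12,"yaw err deg",np.degrees(v[2]+np.pi/2-np.arctan2(R[1,0],R[0,0])))
print(p,s["clock"])
```

```text
wing b [ 0.5679402  -0.13959915  0.54603044] 0.903464777067133 turn 0.12603043787541307 tool x yaw 2.112420329519007
tool shift mm [  0.46798592   2.73700141 188.07373485] share [0.00389988 0.02280835 1.56728112] yaw err deg 0.25247013686774655
[ 0.56584752 -0.14138993  0.30107406] 4.375
```

Emit:
drive_tool --series '[[[0.004, 0.023, 0.15, 0, 0, 0], [0, 0, 0.2, 0, 0, 0], [0, 0, 0.2, 0, 0, 0], [0, 0, 0.2, 0, 0, 0], [0, 0, 0.2, 0, 0, 0], [0, 0, 0.2, 0, 0, 0], [0, 0, 0.2, 0, 0, 0], [0, 0, 0.15, 0, 0, 0], [0, 0, 0.07, 0, 0, 0], [0, 0, 0, 0, 0, 0]]]'

```text
clock: 5.62
tcp_pos: [0.5677, -0.1395, 0.1124]
orientation: [-0.0, 0.491, 0.871, -0.0]
wrist_force: [-0.7, -1.3, -0.0]
finger_gap: 0.0432
grip_force: 0.0
```

Emit:
drive_tool --series '[[[0, 0, 0, 0, 0, 0], [0, 0, 0, 0, 0, 0], [0, 0, 0, 0, 0, 0], [0, 0, 0, 0, 0, 0], [0, 0, 0, 0, 0, 0]]]' --jaw -1.0 --grip_force 30

```text
clock: 6.25
tcp_pos: [0.5674, -0.1405, 0.1137]
orientation: [0.0, 0.491, 0.871, -0.001]
wrist_force: [-4.1, -2.9, 3.2]
finger_gap: 0.0097
grip_force: 31.2
```

Gripped at 9.7 mm, which matches the wing. Now I turn it 70° anticlockwise.

Emit:
drive_tool --series '[[[0, 0, 0, 0, 0, -0.035], [0, 0, 0, 0, 0, -0.04], [0, 0, 0, 0, 0, -0.04], [0, 0, 0, 0, 0, -0.04], [0, 0, 0, 0, 0, -0.04], [0, 0, 0, 0, 0, -0.04], [0, 0, 0, 0, 0, -0.04], [0, 0, 0, 0, 0, -0.04], [0, 0, 0, 0, 0, -0.04], [0, 0, 0, 0, 0, -0.035], [0, 0, 0, 0, 0, 0], [0, 0, 0, 0, 0, 0]]]'

```text
clock: 7.75
tcp_pos: [0.567, -0.1412, 0.1138]
orientation: [-0.001, -0.099, 0.995, -0.002]
wrist_force: [-4.6, -5.3, 4.3]
finger_gap: 0.0098
grip_force: 31.2
```

Emit:
drive_tool --series '[[[0, 0, 0, 0, 0, 0], [0, 0, 0, 0, 0, 0], [0, 0, 0, 0, 0, 0], [0, 0, -0.1, 0, 0, 0], [0, 0, -0.21, 0, 0, 0], [0, 0, -0.21, 0, 0, 0], [0, 0, -0.21, 0, 0, 0], [0, 0, -0.21, 0, 0, 0], [0, 0, -0.21, 0, 0, 0], [0, 0, -0.21, 0, 0, 0], [0, 0, -0.2, 0, 0, 0], [0, 0, 0, 0, 0, 0.055], [0, 0, 0, 0, 0, 0.055], [0, 0, 0, 0, 0, 0.055], [0, 0, 0, 0, 0, 0.055], [0, 0, 0, 0, 0, 0.055], [0, 0, 0, 0, 0, 0.055], [0, 0, 0, 0, 0, 0.055]]]' --jaw 0.0

```text
clock: 10.0
tcp_pos: [0.568, -0.1393, 0.3009]
orientation: [0.0, 0.486, 0.874, 0.0]
wrist_force: [-0.2, -0.5, -0.3]
finger_gap: 0.0429
grip_force: 0.0
```

Emit:
drive_tool --series '[[[0.15, 0.02, 0, 0, 0, 0], [0.22, 0.03, 0, 0, 0, 0], [0.22, 0.03, 0, 0, 0, 0], [0.22, 0.03, 0, 0, 0, 0], [0.22, 0.03, 0, 0, 0, 0], [0.22, 0.03, 0, 0, 0, 0], [0.22, 0.03, 0, 0, 0, 0], [0.22, 0.03, 0, 0, 0, 0], [0.22, 0.03, 0, 0, 0, 0], [0, 0, 0, 0, 0, 0], [0, 0, 0, 0, 0, 0]]]'

```text
clock: 11.38
tcp_pos: [0.4724, 0.0714, 0.3003]
orientation: [0.0, 0.483, 0.876, 0.0]
wrist_force: [-0.1, 0.7, 0.2]
finger_gap: 0.0428
grip_force: 0.0
```

Run:
```python
from h import *
im,R,p=wgrab("w2");s=env.get_state()
pred=np.array([.4725,.0748,.116]);u=wproj(pred,R,p)[0];print("pred",u,p,s["clock"])
h=cv2.cvtColor(im,cv2.COLOR_RGB2HSV).astype(int)
m=(((h[...,0]<6)|(h[...,0]>172))&(h[...,1]>130)&(h[...,2]>60)).astype(np.uint8)
n,l,st,ce=cv2.connectedComponentsWithStats(m)
for i in range(1,n):
    if st[i,4]>40:print(st[i],ce[i])
x,y=u.astype(int);k=np.zeros_like(m);k[max(0,y-30):y+30,x-30:x+30]=1;m=(m*k).astype(float)
v,i=fitbox(m,R,p,(.010,.036),.101,.131,(.4725,.0748,.42+.15))
tx=np.arctan2(R[1,0],R[0,0]);d=np.r_[v[0]-p[0],v[1]-p[1],.113-p[2]]@R
print("wing a",v,i,"turn",v[2]-.42,"share",d/.12,"yaw err deg",np.degrees(v[2]+np.pi/2-tx)%360)
```

```text
pred [258.06800176 170.88587809] [0.47235415 0.07139949 0.30031027] 11.425
[252 153  13  37 321] [258.29595016 170.9376947 ]
[222 321  10  15 119] [226.41176471 328.3697479 ]
wing a [0.47295917 0.0748458  0.70204863] 0.8935956124637875 turn 0.28204863259286833 share [0.02273111 0.0186671  1.56091409] yaw err deg 7.9667807819555545
```

View pics/w2.png

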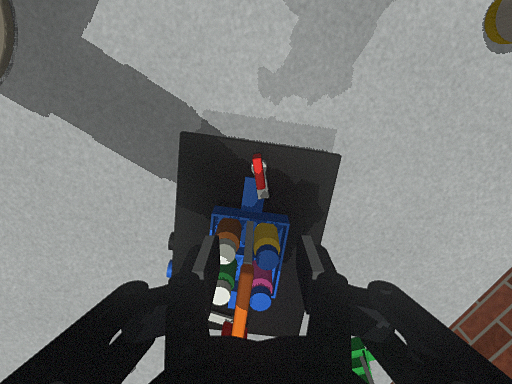

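Emit:
drive_tool --series '[[[0.023, 0.019, 0.06, 0, 0, 0], [0, 0, 0.15, 0, 0, -0.044], [0, 0, 0.2, 0, 0, 0], [0, 0, 0.2, 0, 0, 0], [0, 0, 0.2, 0, 0, 0], [0, 0, 0.2, 0, 0, 0], [0, 0, 0.2, 0, 0, 0], [0, 0, 0.2, 0, 0, 0], [0, 0, 0.1, 0, 0, 0], [0, 0, 0.05, 0, 0, 0], [0, 0, 0, 0, 0, 0]]]'

```text
clock: 12.8
tcp_pos: [0.4732, 0.0746, 0.1127]
orientation: [0.0, 0.422, 0.906, -0.0]
wrist_force: [-0.4, 0.6, 1.0]
finger_gap: 0.0426
grip_force: 0.0
```

Emit:
drive_tool --series '[[[0, 0, 0, 0, 0, 0], [0, 0, 0, 0, 0, 0], [0, 0, 0, 0, 0, 0], [0, 0, 0, 0, 0, 0], [0, 0, 0, 0, 0, 0]]]' --jaw -1.0 --grip_force 30

```text
clock: 13.42
tcp_pos: [0.4725, 0.0738, 0.1135]
orientation: [0.0, 0.422, 0.906, -0.001]
wrist_force: [-3.9, -4.1, 5.7]
finger_gap: 0.0093
grip_force: 30.5
```

Emit:
drive_tool --series '[[[0, 0, 0, 0, 0, -0.034], [0, 0, 0, 0, 0, -0.04], [0, 0, 0, 0, 0, -0.04], [0, 0, 0, 0, 0, -0.04], [0, 0, 0, 0, 0, -0.04], [0, 0, 0, 0, 0, -0.04], [0, 0, 0, 0, 0, -0.04], [0, 0, 0, 0, 0, -0.04], [0, 0, 0, 0, 0, -0.03], [0, 0, 0, 0, 0, 0], [0, 0, 0, 0, 0, 0]]]'

```text
clock: 14.8
tcp_pos: [0.4727, 0.0746, 0.1135]
orientation: [-0.0, -0.103, 0.995, -0.0]
wrist_force: [-3.2, -0.4, 4.7]
finger_gap: 0.0096
grip_force: 30.5
```

Emit:
drive_tool --series '[[[0, 0, 0, 0, 0, 0], [0, 0, 0, 0, 0, 0], [0, 0, 0, 0, 0, 0], [0, 0, -0.1, 0, 0, 0], [0, 0, -0.22, 0, 0, 0], [0, 0, -0.24, 0, 0, 0], [0, 0, -0.24, 0, 0, 0], [0, 0, -0.24, 0, 0, 0], [0, 0, -0.24, 0, 0, 0], [0, 0, -0.24, 0, 0, 0], [0, 0, -0.2, 0, 0, 0], [0, 0, 0, 0, 0, 0.054], [0, 0, 0, 0, 0, 0.054], [0, 0, 0, 0, 0, 0.054], [0, 0, 0, 0, 0, 0.054], [0, 0, 0, 0, 0, 0.054], [0, 0, 0, 0, 0, 0.054], [0, 0, 0, 0, 0, 0.054], [0, 0, 0, 0, 0, 0.054]]]' --jaw 0.0

```text
clock: 17.18
tcp_pos: [0.4735, 0.0741, 0.3202]
orientation: [0.001, 0.546, 0.838, 0.0]
wrist_force: [1.2, -0.4, -1.2]
finger_gap: 0.0426
grip_force: 0.0
```

Emit:
drive_tool --series '[[[-0.15, 0, -0.03, 0, 0, 0], [-0.24, 0, -0.03, 0, 0, 0], [-0.24, 0, -0.03, 0, 0, 0], [-0.24, 0, -0.03, 0, 0, 0], [-0.24, 0, -0.03, 0, 0, 0], [-0.2, 0, -0.03, 0, 0, 0], [-0.15, 0, 0, 0, 0, 0], [0, 0, 0, 0, 0, 0], [0, 0, 0, 0, 0, 0]]]'

```text
clock: 18.3
tcp_pos: [0.5445, -0.0849, 0.3406]
orientation: [-0.0, 0.543, 0.84, -0.0]
wrist_force: [-0.0, 0.9, -0.6]
finger_gap: 0.0428
grip_force: 0.0
```

Run:
```python
from h import *
im,R,p=wgrab("w3");s=env.get_state();print(p,s["clock"])
m=cmask(im,"orange").astype(np.uint8)
n,l,st,ce=cv2.connectedComponentsWithStats(m)
for i in range(1,n):
    if st[i,4]>40:print(st[i],ce[i])
u=wproj([.5206,-.033,.214],R,p)[0];print(u)
k=l[int(u[1]),int(u[0])];m=(l==k).astype(float)
v,i=fitbox(m,R,p,(.012,.102),.205,.223,(.5206,-.033,.42),(.012,.012,.1))
tx=np.arctan2(R[1,0],R[0,0]);d=np.r_[v[0]-p[0],v[1]-p[1],.209-p[2]]@R
print("handle",v,i,"share",d/.12,"yaw err deg",np.degrees(v[2]+np.pi/2-tx))
h=cv2.cvtColor(im,cv2.COLOR_RGB2HSV).astype(int)
r=(((h[...,0]<6)|(h[...,0]>172))&(h[...,1]>130)&(h[...,2]>60))
for nm,P in(("a",(.4730,.0748)),("b",(.5679,-.1396))):
    x,y=wproj([*P,.116],R,p)[0].astype(int);K=np.zeros(r.shape);K[max(0,y-35):y+35,max(0,x-35):x+35]=1
    q=r*K
    if q.sum()>60:
        w,j=fitbox(q,R,p,(.010,.036),.101,.131,(*P,.42+1.3),(.006,.006,.5));print(nm,w,j,"turn",w[2]-.42,q.sum())
```

```text
[ 0.54452212 -0.08487685  0.34063996] 18.35
[248  65  14  32 108] [252.58333333  74.76851852]
[249 103  12  61 463] [254.55075594 135.28725702]
[250 166  11  18  64] [254.046875 176.4375  ]
[420 299  20  11 111] [430.25225225 303.84684685]
[255.77416938 127.23085944]
handle [ 0.52542122 -0.04480899  0.43126612] 0.2839711951972754 share [ 0.36940652 -0.00768154  1.09713852] yaw err deg 0.46915593000907485
a [0.47219303 0.07622523 1.73097348] 0.9206754982529021 turn 1.3109734814159915 524.0
b [ 0.56884451 -0.14084416  1.81869811] 0.8437340924944854 turn 1.3986981147853885 351.0
```

View pics/w3.png

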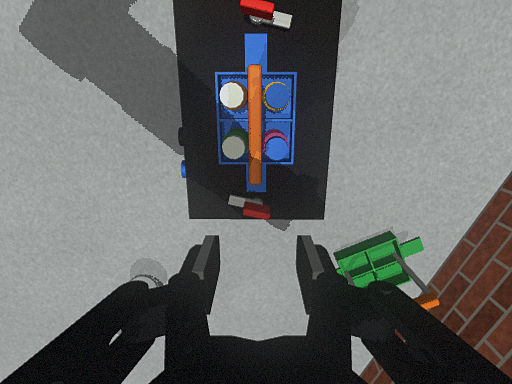

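Both nuts are open at about 1.3 to 1.4 rad and the bars are off the feet. The blue carrier with the orange handle is at (255,125), and the green look-alike is at (380,255). The orange mask came out fragmented, so I refit the handle with a looser one.

Run:
```python
from h import *
im=cv2.imread("pics/w3.png")[:,:,::-1].copy();s,R,p=pose()
h=cv2.cvtColor(im,cv2.COLOR_RGB2HSV).astype(int)
m=((h[...,0]>=5)&(h[...,0]<17)&(h[...,1]>150)&(h[...,2]>70)).astype(float)
m[:55]=0;m[195:]=0;m[:,:246]=0;m[:,264:]=0
ys,xs=np.nonzero(m);print(m.sum(),ys.min(),ys.max(),xs.min(),xs.max())
v,i=fitbox(m,R,p,(.012,.102),.205,.223,(.5206,-.033,.42),(.012,.012,.1))
tx=np.arctan2(R[1,0],R[0,0]);d=np.r_[v[0]-p[0],v[1]-p[1],.207-p[2]]@R
print("handle",v,i,"share",d/.12,"yaw err deg",np.degrees(v[2]+np.pi/2-tx))
```

```text
1544.0 65 184 248 261
handle [ 0.51986996 -0.03372197  0.4270727 ] 0.9033548854860247 share [ 0.4703603  -0.01277551  1.11474546] yaw err deg 0.20551287097675922
```

Emit:
drive_tool --series '[[[0.16, -0.013, 0, 0, 0, 0], [0.2, 0, 0, 0, 0, 0], [0.11, 0, 0.05, 0, 0, 0], [0, 0, 0.15, 0, 0, 0], [0, 0, 0.2, 0, 0, 0], [0, 0, 0.2, 0, 0, 0], [0, 0, 0.2, 0, 0, 0], [0, 0, 0.17, 0, 0, 0], [0, 0, 0.1, 0, 0, 0], [0, 0, 0.06, 0, 0, 0], [0, 0, 0, 0, 0, 0], [0, 0, 0, 0, 0, 0]]]'

```text
clock: 19.85
tcp_pos: [0.5207, -0.0343, 0.2058]
orientation: [0.001, 0.543, 0.84, 0.0]
wrist_force: [-0.9, 0.4, 0.5]
finger_gap: 0.0428
grip_force: 0.0
```

Emit:
drive_tool --series '[[[0, 0, 0, 0, 0, 0], [0, 0, 0, 0, 0, 0], [0, 0, 0, 0, 0, 0], [0, 0, 0, 0, 0, 0], [0, 0, 0, 0, 0, 0], [0, 0, 0, 0, 0, 0]]]' --jaw -1.0 --grip_force 80

```text
clock: 20.6
tcp_pos: [0.52, -0.0347, 0.2056]
orientation: [0.0, 0.543, 0.84, -0.0]
wrist_force: [-3.5, -2.2, 6.2]
finger_gap: 0.0104
grip_force: 79.1
```

Emit:
drive_tool --series '[[[0, 0, -0.01, 0, 0, 0], [0, 0, -0.025, 0, 0, 0], [0, 0, -0.045, 0, 0, 0], [0, 0, -0.055, 0, 0, 0], [0, 0, -0.06, 0, 0, 0], [0, 0, -0.06, 0, 0, 0], [0, 0, -0.06, 0, 0, 0], [0, 0, -0.06, 0, 0, 0], [0, 0, -0.06, 0, 0, 0], [0, 0, -0.06, 0, 0, 0], [0, 0, -0.055, 0, 0, 0], [0, 0, -0.05, 0, 0, 0], [0, 0, -0.04, 0, 0, 0], [0, 0, -0.025, 0, 0, 0], [0, 0, -0.015, 0, 0, 0], [0, 0, 0, 0, 0, 0], [0, 0, 0, 0, 0, 0], [0, 0, 0, 0, 0, 0], [0, 0, 0, 0, 0, 0]]]'

```text
clock: 22.98
tcp_pos: [0.5202, -0.0343, 0.2866]
orientation: [-0.0, 0.543, 0.84, -0.0]
wrist_force: [-0.3, -0.5, -5.2]
finger_gap: 0.0108
grip_force: 77.9
```

Run:
```python
from h import *
b=viewer.read_camera("side");a=viewer.read_camera("scene");print(env.get_state()["wrist_force"],env.get_state()["ft_torque"],np.abs(env.get_state()["qvel"]).max())
f=lambda x:cv2.resize(x,(400,560),interpolation=cv2.INTER_CUBIC)
cv2.imwrite("pics/v4.png",np.hstack([f(a[110:278,150:270]),f(b[110:278,240:360])])[:,:,::-1])
```

```text
[ 0.49725417 -0.01885096 -5.8448411 ] [ 0.03456917 -0.00012771 -0.00309491] 0.003665916138730437
```

View pics/v4.png

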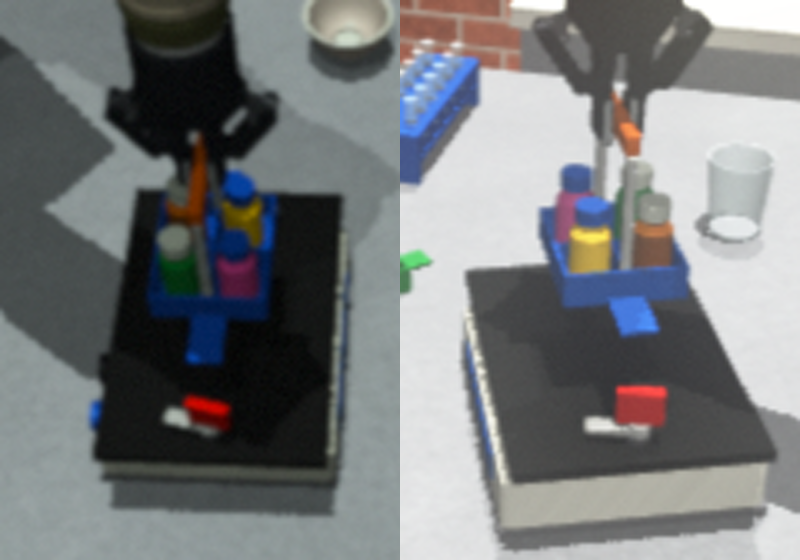

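The carrier hangs free with all four bottles in it, and both nuts are open. I check its level numerically against the model before handing in.

Run:
```python
from h import *
v=cv2.imread("pics/v4.png")[:,:,::-1].copy()
h=cv2.cvtColor(v,cv2.COLOR_RGB2HSV).astype(int);blue=(h[...,0]>104)&(h[...,0]<124)&(h[...,1]>150)&(h[...,2]>50)
M={"scene":blue[:,:400].copy(),"side":blue[:,400:].copy()};off={"scene":(150,110),"side":(240,110)}
M["side"][:,:135]=0;M["side"][:200]=0;M["scene"][:180]=0;M["scene"][:,:145]=0
def parts():
    B=lambda x0,x1,y0,y1,z0,z1:np.array([(x,y,z) for x in(x0,x1) for y in(y0,y1) for z in(z0,z1)])
    return [B(-.048,.048,-.055,.055,0,.028),B(-.014,.014,-.1,.1,0,.005)]
def f(q,full=False):
    R=Ro.from_euler("ZYX",[q[3],q[4],q[5]]).as_matrix();t=0
    for c in M:
        m=np.zeros((560,400),np.uint8)
        for X in parts():
            u=(proj(c,X@R.T+q[:3])-off[c])*(10/3);cv2.fillConvexPoly(m,cv2.convexHull(u.astype(np.float32)).astype(np.int32),1)
        m=m>0;lo=np.nonzero(m.any(1))[0]
        t+=(m&M[c]).sum()/max(1,(m|M[c]).sum())
    return -t
from scipy.optimize import differential_evolution as D
r=D(f,[(.505,.535),(-.05,-.02),(.145,.185),(.38,.48),(-.25,.25),(-.25,.25)],maxiter=60,popsize=10,seed=1)
print(r.x.round(3),r.fun, f([.52,-.034,.166,.427,0,0]))
```

```text
[ 0.523 -0.036  0.156  0.422 -0.17  -0.086] -0.5599459896105462 -0.5514718372568975
```

Run:
```python
from h import *
c,s=np.cos(.427),np.sin(.427);Rz=np.array([[c,-s,0],[s,c,0],[0,0,1]])
def pr(cam,P,dx,tilt=(0,0)):
    R=Rz@Ro.from_euler("xy",tilt).as_matrix();H=np.array([.5202,-.034,.295])
    X=(np.array(P)-[0,0,.129])@R.T+H
    o=np.array({"scene":(150,110),"side":(240,110)}[cam]);return ((proj(cam,X)-o+.5)*(10/3)+[dx,0]).round().tolist()
P=[(.014,.1,0),(-.014,.1,0),(.048,.055,0),(-.048,.055,0)]
Q=[(-.014,-.1,0),(.014,-.1,0),(-.048,-.055,0),(.048,-.055,0)]
for t in((0,0),(.08,0),(-.08,0),(0,.08),(0,-.08)):print(t,pr("side",P,400,t),pr("scene",Q,0,t))
```

```text
(0, 0) [[621.0, 337.0], [658.0, 333.0], [563.0, 307.0], [686.0, 297.0]] [[189.0, 362.0], [224.0, 363.0], [154.0, 315.0], [269.0, 318.0]]
(0.08, 0) [[624.0, 335.0], [662.0, 332.0], [566.0, 309.0], [690.0, 299.0]] [[192.0, 356.0], [226.0, 357.0], [156.0, 307.0], [271.0, 310.0]]
(-0.08, 0) [[617.0, 337.0], [654.0, 334.0], [560.0, 304.0], [682.0, 294.0]] [[187.0, 368.0], [222.0, 369.0], [152.0, 322.0], [268.0, 325.0]]
(0, 0.08) [[634.0, 336.0], [672.0, 331.0], [576.0, 310.0], [699.0, 291.0]] [[177.0, 361.0], [211.0, 363.0], [141.0, 312.0], [257.0, 320.0]]
(0, -0.08) [[607.0, 336.0], [644.0, 335.0], [550.0, 303.0], [672.0, 302.0]] [[202.0, 363.0], [236.0, 363.0], [167.0, 318.0], [281.0, 315.0]]
```

The observed corners match the level prediction: side foot about (622,336), and scene foot about (188,362) and (222,362). The remaining tilt is about 0.02 rad at most, so I hand in.

```bash
python3 -c "
from workcell import order
print(order.hand_in())"
```

```text
the job is handed in; nothing more can be done
None
```

Both nuts are turned to about 1.3–1.4 rad, and the carrier is held by its orange handle about 8 cm above the shaker, level, with all four bottles in place; the job is handed in, but no verdict came back.

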